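# Load the notebook into the bench press

### The arm

A 6-joint arm with a two-finger parallel gripper is mounted at the origin on the work surface. World frame = base frame: x ahead of the robot, y to its left, z up, the work surface at z = 0. Lengths are in m, angles in degrees, forces in N, time in s.
With the tool pointing down it reaches from about 0.35 to 0.875 m from the base axis. Payload 15.5 kg.
Tool frame: the origin (TCP) lies midway between the tips of the shut fingers; the grasp point (between the pads) lies 19 mm behind it; z points along the fingers, y is the direction in which the jaws open and shut (so a half turn about z gives the same grasp; the last joint's range is limited). The gripper opens to 85 mm and grips with 20 to 120 N. Pads are 22 mm wide; open, the fingers measure 114 mm over their backs; the gripper's body (76 mm by 85 mm) begins 54 mm behind the grasp point. The pads swing forward as they close: fully open they stand 13 mm farther back than shut.
Start: joints at [70.904, 28.281, 77.091, -0, 74.628, -5.472], TCP at [0.147, 0.607, 0.231] pointing down, gripper open.
Joint ranges: [-166.48, 166.48], [-47.26, 123.95], [12.59, 153.08], [-70.14, 250.14], [6.76, 159.57], [-176.63, 176.63]. Speed limits (degrees/s): [108.29, 108.29, 147.25, 172.46, 172.46, 172.46].

### API

Orientations are given as a 3x3 rotation matrix whose columns are the frame's x, y, z axes.
In Python, from cell import manip gives the robot as it stands.
- The arm moves only by the tool drive_tool, never from a script. Its argument "deltas" is a list of rows, each a list of 6 numbers: the shift along the world's x, y, z normalised to -1 to 1, where 1 is 0.02 m, then the turn, a rotation vector about the world's x, y, z normalised to -1 to 1, where 1 is 0.1 rad. A call has 1 to 12 rows; each row shifts and turns the pose as measured when the row begins; what a row does not reach is not made up. A row lasts 1/8 s, in which the tool goes at most 62.5 mm and 10.7 degrees, less where a joint would pass 70% of its speed; a pose out of reach is approached as far as the arm can. A call with a number of a shift or a turn outside -1 to 1 is refused whole. A call with a gripper value outside its range is refused whole. "claw" is the opening, from 0 (shut) to 1 (fully open), set as the call begins (left out, the last holds). The fingers move at their own pace and stop on an object; the grip force is fixed at half the most. Time passes only in rows, so rows that do not move let the fingers close. It gives the time, the measured TCP pose, the force and the opening at its end, in the units of the state.
- manip.get_state(): the state, without advancing time (a new reading comes with each control period).
- manip.grab_frame(name): name is "scene" or "top"; returns a dict with "pixels" (400x640x3 uint8, red, green, blue), "camera_matrix" (3x3 intrinsics, pixels), "R" (3x3) and "t" (3): a world point X has camera coordinates R X + t. Camera axes: x right, y down, z forward; pixel columns grow to the right and rows downward; lengths in m; the calibration is good to about 2 mm. A picture is of the moment at which its call begins. There is no depth.
- manip.hand_in(): hands the job in, once; it reports no verdict.
Trained networks look in a picture, given as the dict that the camera call returned (one of the last four; its "shot" number tells which), for a name from the list of things; names that differ only in an ending like _2 or _b are one class to them, and where a whole thing is asked for, a point or a joint stands for the part that bears it (a point fixed in the world has none). Each returns a list of dicts, best first, with "confidence" (0 to 1); they miss things now and then, are a little off and sometimes report something else, mostly with a low value. They report only what shows in the picture. A call takes as long as a camera call.
- manip.outline_of(name, picture): "mask" (400x640 bool, what is visible of it) and "pixel" ([column, row] in pixels, amid what is visible of it).
The state is a dict: "time_s": time; "qpos": joint angles; "joint_velocities": joint speeds; "joint_efforts": joint torques, N m; "tool_pos": TCP position; "ee_rot": TCP orientation; "ft_force": force on the tool from outside, world axes, zero at the start; "moment": the same for the moment, N m; "gripper_width": opening from 0.0 (shut) to 1.0 (fully open).
Only numpy, scipy, OpenCV 4.12 (cv2) and the standard library are available. Lean on these libraries where they do the work, as an engineer would, in place of code of your own. Each camera call takes 0.05 s, during which the arm holds its last target. There are 200 camera calls.

### The job

Slide the loading board, with the freshly bound notebook on it, between the columns of the bench press until the notebook lies centred under the platen, and let go of it. Then push the ram's knob down until the platen rests on the notebook. Leave the other things on the bench where they are.

Things in the scene. Friction and masses are not known exactly. Their poses are not given: they have to be found in the camera images.
- board: Loose plywood loading board, 220 (x) x 100 x 12 mm, 0.45 kg, flat on the bench. Origin: centre of its underside; x along its length towards the notebook, z up. A grey notebook 112 (x) x 83 mm, its top 34 mm above the bench, is fixed on it at x = +50 mm, and an upright wooden grip block at its tail (x = -85 mm).
- notebook (a point): Point on the board's underside plane, straight below the notebook's centre (board x = +50 mm); axes as the board.
- grip (a point): Centre of the top face of the grip block (board x = -85 mm, 57 mm above the underside); axes as the board. The block is 40 (x) x 24 (y) mm and stands 45 mm above the board's upper face: grip it across the 24 mm, fingertips more than 12 mm above the bench.
- press: Press fixed to the bench; the bench top is its bed. Origin on the bench midway between the columns; x is the way through (the board starts on its -x side, the robot's right), y from column to column. Steel columns, 20 mm thick, at y = +-75 mm, feet 90 mm long, 12 mm high; free gap 130 mm wide. Crosshead 50 (x) x 200 (y) mm, 110 to 138 mm high, nuts to 146 mm.
- press_center (a point): The press's origin on the bench, straight below the platen's centre; axes as the press.
- platen (a joint): How far the platen is lowered, m: 0 up, 0.018 resting on the notebook, at most 0.030. Starts at 0 to 0.006, stays where left (about 8 N to push down). A steel plate 120 (x) x 126 (y) x 14 mm centred on the press, underside 52 mm minus the joint value above the bench, on a 24 mm thick ram that goes up through the crosshead.
- knob_top (a point): Centre of the top face of the black round knob (56 mm diameter, 20 mm high) on top of the ram; 190 mm minus the joint value above the bench.
- brush_tin: Bystander: aluminium tin of 80 mm diameter, 100 mm high, with brushes standing in it (about 200 mm high in all). Origin: centre of its underside.
- glue: Bystander: white glue bottle, 60 mm diameter, 150 mm high. Origin: centre of its underside.
- spool: Bystander: cardboard twine spool standing up, 60 mm diameter, 60 mm high. Origin: centre of its underside.
- tape: Bystander: roll of paper tape lying flat, 96 mm outer diameter, 30 mm high. Origin: centre of its underside.
- mug: Bystander: white mug, 80 mm diameter, 90 mm high. Origin: centre of its underside.
- books: Bystander: cardboard box of cards lying flat, 100 x 140 x 34 mm. Origin: centre of its underside.
- folder_brush: Bystander: glue brush lying flat, 180 mm long. Origin: its underside, near the middle.

How it is judged:
By the outcome, as a careful person would: the job done as asked, in the order asked, and still so for the second after the job is handed in, with the robot touching nothing.
It also fails if it takes over 54 s, if anything falls off the work surface, if the arm or the gripper's body presses on something with over 40 N, if the wrist force passes 120 N, or if a joint passes its speed limit or range.

## Working session

There is one attempt and no reset: what is moved stays moved. The work goes in short steps, Python scripts to look and compute and a tool call to move; the robot and the scene stay as the last step left them, time stands still between calls to the robot, and variables do not carry over. Pictures are saved under pics/ and viewed, about 8 in all and at most 12, crops included, and the job is handed in when it is done.

Besides the shell and the picture viewer there is one more tool, called after "Call:" as a command line: name --pt "numbers of a row" for each row, then --argument value for the rest. drive_tool: Moves the arm, as the interface text tells. Its arguments: {"type":"object","properties":{"deltas":{"type":"array"},"claw":{"type":"number"}},"required":["deltas"]}

```bash
mkdir -p pics; cat > h.py <<'E'
from cell import manip
import numpy as np, cv2
def save(f,name,crop=None,s=1):
    p=f["pixels"][:,:,::-1]
    if crop: p=p[crop[1]:crop[3],crop[0]:crop[2]]
    cv2.imwrite("pics/"+name,cv2.resize(p,None,fx=s,fy=s,interpolation=cv2.INTER_CUBIC))
def ray(f,px,z):
    R,t,K=map(np.array,(f["R"],f["t"],f["camera_matrix"]))
    c=-R.T@t; d=R.T@np.linalg.inv(K)@[px[0],px[1],1]
    return c+d*(z-c[2])/d[2]
def proj(f,X):
    R,t,K=map(np.array,(f["R"],f["t"],f["camera_matrix"]))
    p=K@(R@np.array(X)+t); return p[:2]/p[2]
E
python3 - <<'E'
from h import *
for n in("scene","top"):
    f=manip.grab_frame(n); save(f,n+"0.png")
    print(n,"cam",-np.array(f["R"]).T@f["t"],f["camera_matrix"][0][0])
    for o in("board","notebook","grip","press","platen","knob_top","brush_tin","glue","spool","tape","mug","books","folder_brush"):
        r=manip.outline_of(o,f)
        print(o,[(x["confidence"],x["pixel"],int(x["mask"].sum()),ray(f,x["pixel"],0).round(3)) for x in r[:2]])
E
```

```text
scene cam [ 1.09510863 -0.54295891  1.12188154] 480.7125230232487
board [(0.66, [250.2, 254.9], 2936, array([ 0.496, -0.172,  0.   ]))]
notebook [(0.56, [252.4, 252.8], 2888, array([ 0.496, -0.163,  0.   ]))]
grip [(0.84, [248.5, 254.2], 2936, array([ 0.492, -0.173,  0.   ])), (0.62, [273.2, 194.8], 494, array([0.389, 0.013, 0.   ]))]
press [(0.86, [360.2, 176.6], 2836, array([0.528, 0.248, 0.   ])), (0.67, [293.8, 326.8], 939, array([ 0.727, -0.233,  0.   ]))]
platen [(0.77, [352.7, 181.0], 1235, array([0.523, 0.219, 0.   ]))]
knob_top [(0.63, [357.3, 184.9], 1268, array([0.544, 0.217, 0.   ]))]
brush_tin [(0.82, [360.9, 280.7], 1610, array([ 0.764, -0.023, -0.   ]))]
glue [(0.97, [292.6, 328.1], 926, array([ 0.728, -0.237,  0.   ]))]
spool [(0.86, [273.4, 196.7], 453, array([0.395, 0.009, 0.   ]))]
tape [(0.95, [324.0, 135.0], 362, array([0.324, 0.302, 0.   ])), (0.32, [361.0, 176.7], 2958, array([0.53 , 0.249, 0.   ]))]
mug [(0.8, [378.2, 129.2], 832, array([0.435, 0.449, 0.   ]))]
books [(0.7, [400.5, 253.7], 1875, array([0.788, 0.114, 0.   ])), (0.42, [293.2, 327.5], 881, array(
[... 614 characters left out ...]
499, -0.165,  0.   ]))]
knob_top [(0.81, [271.8, 197.5], 1442, array([0.585, 0.194, 0.   ])), (0.44, [399.5, 226.5], 2814, array([ 0.507, -0.172,  0.   ]))]
brush_tin [(0.69, [362.1, 124.8], 893, array([ 0.806, -0.065,  0.   ]))]
glue [(0.74, [429.0, 140.7], 546, array([ 0.761, -0.261,  0.   ])), (0.65, [359.8, 123.6], 944, array([ 0.81 , -0.058,  0.   ]))]
spool [(0.84, [338.8, 258.0], 347, array([ 0.415, -0.001,  0.   ]))]
tape [(0.96, [225.2, 271.1], 464, array([0.373, 0.318, 0.   ]))]
mug [(0.67, [187.2, 236.7], 915, array([0.468, 0.432, 0.   ]))]
books [(0.97, [305.2, 129.1], 1770, array([0.791, 0.103, 0.   ]))]
folder_brush [(0.89, [417.7, 292.3], 790, array([ 0.325, -0.221,  0.   ]))]
```

```bash
python3 - <<'E'
import cv2
p=cv2.imread("pics/top0.png")[90:310,160:460]; cv2.imwrite("pics/top0c.png",cv2.resize(p,None,fx=2.66,fy=2.66,interpolation=cv2.INTER_CUBIC))
p=cv2.imread("pics/scene0.png")[110:340,170:450]; cv2.imwrite("pics/scene0c.png",cv2.resize(p,None,fx=2.6,fy=2.6,interpolation=cv2.INTER_CUBIC))
E
```

```text
(no output)
```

View pics/top0c.png

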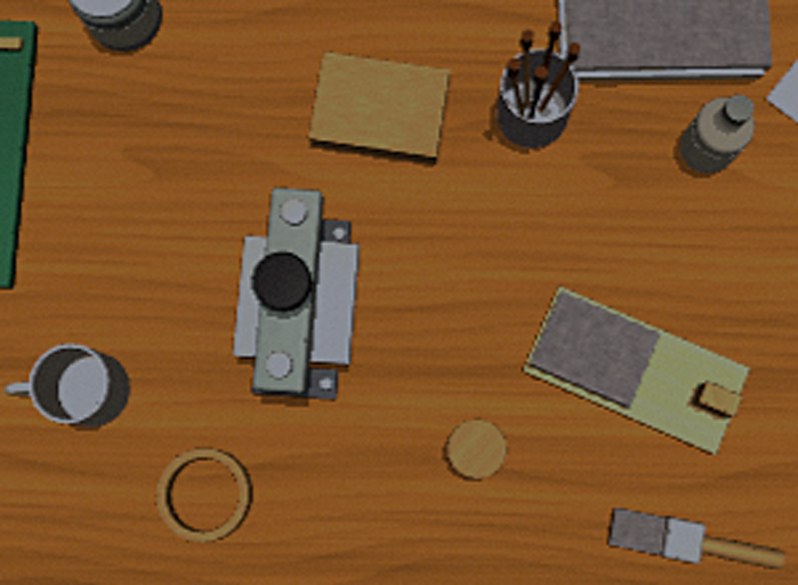

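View pics/scene0c.png

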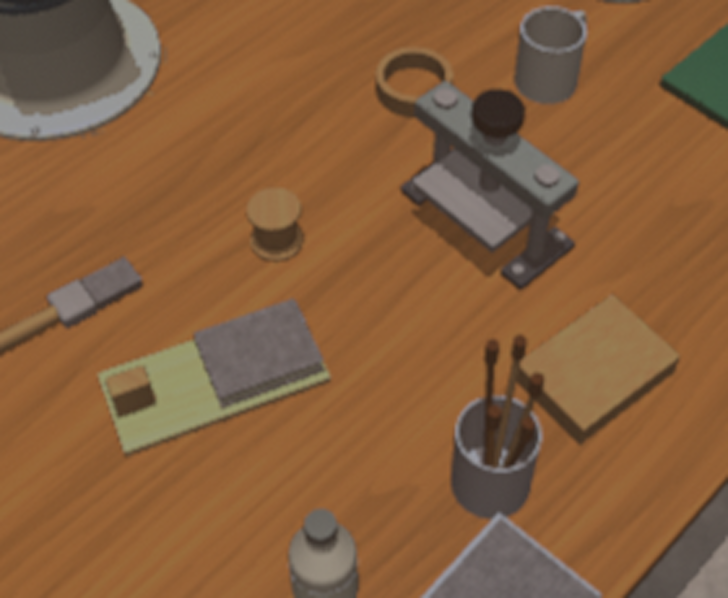

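The top view shows the press at crop (282,281) on the robot's left, and the board at (635,370) with its grip block at (718,398). The way between them is clear, with the spool at (477,449) below it. I'll fit the poses from the picked corners.

```bash
cat > fit.py <<'E'
from h import *
from scipy.optimize import least_squares
def fit(obs,x0):
    "obs: (frame,pixel,local xyz,q-flag); x=(x,y,yaw[deg],q)"
    def res(x):
        a=np.radians(x[2]);c,s=np.cos(a),np.sin(a);r=[]
        for f,p,X,k in obs:
            r+=list(proj(f,[x[0]+c*X[0]-s*X[1],x[1]+s*X[0]+c*X[1],X[2]-k*x[3]])-p)
        return np.array(r+[ (x[3]-.003)*300])
    o=least_squares(res,x0,loss="soft_l1",x_scale=[.1,.1,10,.01]); return o.x,res(o.x)[:-1].reshape(-1,2)
E
python3 - <<'E'
from fit import *
T=manip.grab_frame("top");S=manip.grab_frame("scene")
t=lambda x,y:np.array([160+x/2.66,90+y/2.66])-.3
s=lambda x,y:np.array([170+x/2.6,110+y/2.6])-.3
# board: front corners +x
B=[(T,t(560,289),(.11,-.05,.012),0),(T,t(749,369),(-.11,-.05,.012),0),(T,t(716,453),(-.11,.05,.012),0),(T,t(525,369),(.11,.05,.012),0),
(S,s(99,374),(-.11,.05,.012),0),(S,s(126,448),(-.11,-.05,.012),0),(S,s(329,376),(.11,-.05,.012),0)]
print(*fit(B,[.5,-.16,60,0]))
P=[(T,t(273,187),(.025,-.1,.138),0),(T,t(322,192),(-.025,-.1,.138),0),(T,t(304,393),(-.025,.1,.138),0),(T,t(253,390),(.025,.1,.138),0),
(T,t(246,237),(.06,-.063,.066),1),(T,t(358,243),(-.06,-.063,.066),1),(T,t(350,364),(-.06,.063,.066),1),(T,t(234,357),(.06,.063,.066),1),
(T,t(282,281),(0,0,.19),1),(S,s(498,110),(0,0,.19),1),
(S,s(577,187),(.025,-.1,.138),0),(S,s(556,202),(-.025,-.1,.138),0),(S,s(418,100),(-.025,.1,.138),0),(S,s(443,82),(.025,.1,.138),0)]
print(*fit(P,[.58,.19,90,.003]))
E
```

```text
[ 5.01465572e-01 -1.68868483e-01  6.72311336e+01  3.00000000e-03] [[-0.38608941 -1.80141855]
 [ 0.62975625 -0.88193465]
 [-0.04751312  0.36239168]
 [-0.95304141  0.1953162 ]
 [-1.12671735 -1.29664265]
 [-1.05614122  0.92900653]
 [ 0.54422655 -0.50741366]]
[5.62619830e-01 1.88013635e-01 8.70342721e+01 6.51946741e-03] [[-0.52481753 -0.49443297]
 [ 0.10625743 -1.12223789]
 [ 0.3655761  -0.09300088]
 [-0.03188076 -0.3156967 ]
 [-0.34251779 -0.50699335]
 [ 0.6933906   0.10808442]
 [ 0.10229744 -0.00652935]
 [-0.11979184 -0.37715528]
 [ 0.06737617 -0.22213296]
 [-0.67064443 -0.94163502]
 [ 0.88868145 -3.65191794]
 [-3.49335802  0.34641361]
 [-2.76883548 -0.44530032]
 [ 0.1119201  -2.04015524]]
```

```bash
cat > ov.py <<'E'
from h import *
def boxes(f,img,k,off,pose,bs,col):
    a=np.radians(pose[2]);c,s=np.cos(a),np.sin(a)
    for (x0,x1,y0,y1,z0,z1) in bs:
        P=lambda x,y,z:tuple(int(v) for v in ((proj(f,[pose[0]+c*x-s*y,pose[1]+s*x+c*y,z])+.3-off)*k))
        for z in(z0,z1):
            q=[P(x0,y0,z),P(x1,y0,z),P(x1,y1,z),P(x0,y1,z)]
            cv2.polylines(img,[np.array(q)],True,col,1)
def overlay(views,board,press,q,name):
    ims=[]
    for f,(x0,y0,x1,y1),k in views:
        im=cv2.resize(f["pixels"][y0:y1,x0:x1,::-1].copy(),None,fx=k,fy=k,interpolation=cv2.INTER_CUBIC)
        boxes(f,im,k,np.array([x0,y0]),board,[(-.11,.11,-.05,.05,0,.012),(-.105,-.065,-.012,.012,.012,.057),(-.006,.106,-.0415,.0415,.034,.034)],(0,0,255))
        boxes(f,im,k,np.array([x0,y0]),press,[(-.025,.025,-.1,.1,.11,.138),(-.06,.06,-.063,.063,.052-q,.066-q),(-.045,.045,-.085,-.065,0,.012),(-.045,.045,.065,.085,0,.012)],(255,255,0))
        ims.append(im)
    h=max(i.shape[0] for i in ims)
    cv2.imwrite("pics/"+name,np.hstack([cv2.copyMakeBorder(i,0,h-i.shape[0],0,0,cv2.BORDER_CONSTANT) for i in ims]))
E
python3 - <<'E'
from ov import *
T=manip.grab_frame("top");S=manip.grab_frame("scene")
b=[.5015,-.1689,67.2];p=[.5626,.188,87.0]
overlay([(T,(245,150,305,250),5),(S,(320,130,400,230),5)],b,p,.0065,"o1.png")
overlay([(T,(350,190,450,270),4),(S,(200,220,300,290),4)],b,p,.0065,"o2.png")
E
```

```text
(no output)
```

View pics/o1.png

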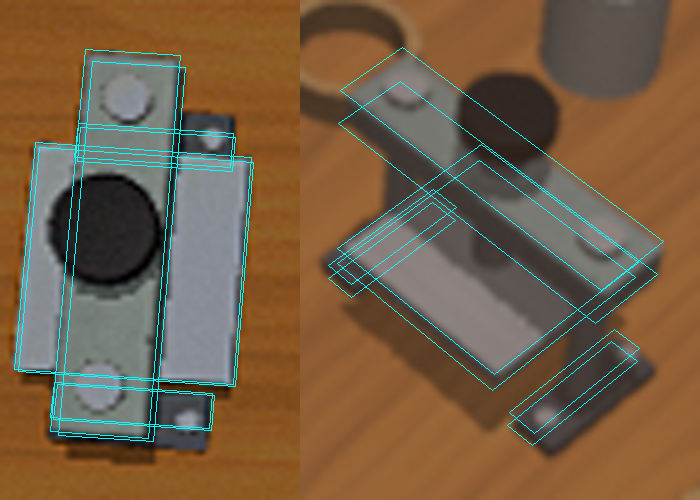

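View pics/o2.png

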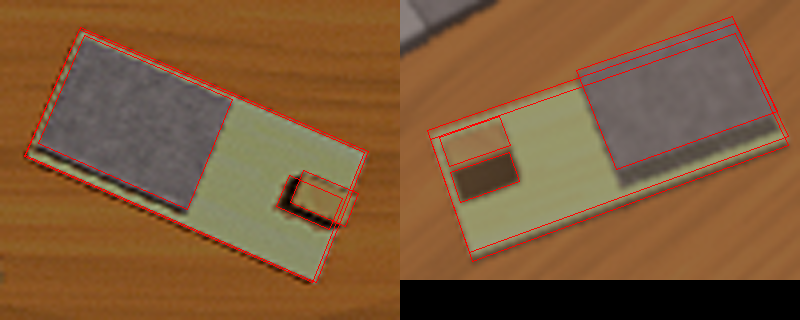

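Both overlays sit well on the image. The board is at (.5015,-.1689) with yaw 67.2°. The press is at (.5626,.188) with yaw 87°. Next I'll work out the tool turn and start towards the grip.

```bash
python3 - <<'E'
from h import *
s=manip.get_state();print(s["time_s"],s["tool_pos"],np.round(s["ee_rot"],3),s["gripper_width"])
y=np.array(s["ee_rot"])[:2,1];print("yaw of tool y",np.degrees(np.arctan2(y[1],y[0])),"want 157.2 or -22.8")
E
```

```text
1.6 [0.14720128 0.60740798 0.2312719 ] [[-0.972  0.236 -0.   ]
 [ 0.236  0.972 -0.   ]
 [-0.    -0.    -1.   ]] 0.9964952727119959
yaw of tool y 76.377533549875 want 157.2 or -22.8
```

Call:
drive_tool --pt "0.7 -1 0 0 0 0" --pt "0.7 -1 0 0 0 0" --pt "0.7 -1 0 0 0 0" --pt "0.7 -1 0 0 0 0" --pt "0.7 -1 0 0 0 0" --pt "0.7 -1 0 0 0 0" --pt "0.7 -1 0 0 0 0" --pt "0.7 -1 0 0 0 0" --claw 1

```text
time_s: 2.6
tool_pos: [0.2628, 0.4414, 0.2315]
ee_rot: [[-0.972, 0.234, 0.001], [0.234, 0.972, 0.001], [-0.0, 0.001, -1.0]]
ft_force: [0.6, -0.3, -0.2]
gripper_width: 1.001
```

Call:
drive_tool --pt "0.7 -0.98 0 0 0 -0.5" --pt "0.7 -0.98 0 0 0 -0.5" --pt "0.7 -0.98 0 0 0 -0.5" --pt "0.7 -0.98 0 0 0 -0.5" --pt "0.7 -0.98 0 0 0 -0.5" --pt "0.7 -0.98 0 0 0 -0.5" --pt "0.7 -0.98 0 0 0 -0.5" --pt "0.7 -0.98 0 0 0 -0.5" --pt "0.7 -0.98 0 0 0 -0.5" --pt "0.7 -0.98 0 0 0 -0.5" --pt "0.7 -0.98 0 0 0 -0.5" --pt "0.7 -0.98 0 0 0 -0.5"

```text
time_s: 4.1
tool_pos: [0.4368, 0.1925, 0.233]
ee_rot: [[-0.654, 0.757, 0.005], [0.757, 0.654, 0.001], [-0.002, 0.005, -1.0]]
ft_force: [0.7, 0.8, 0.1]
gripper_width: 1.001
```

Call:
drive_tool --pt "0.08 -0.98 0 0 0 -0.5" --pt "0.08 -0.98 0 0 0 -0.5" --pt "0.08 -0.98 0 0 0 -0.5" --pt "0.08 -0.98 0 0 0 -0.5" --pt "0.08 -0.98 0 0 0 -0.5" --pt "0.08 -0.98 0 0 0 -0.5" --pt "0.08 -0.98 0 0 0 -0.5" --pt "0.08 -0.98 0 0 0 -0.5" --pt "0.08 -0.98 0 0 0 -0.5" --pt "0.08 -0.98 0 0 0 -0.5" --pt "0.08 -0.98 0 0 0 -0.5" --pt "0.08 -0.98 0 0 0 -0.5"

```text
time_s: 5.6
tool_pos: [0.455, -0.0556, 0.2342]
ee_rot: [[-0.089, 0.996, 0.008], [0.996, 0.089, -0.003], [-0.004, 0.008, -1.0]]
ft_force: [1.0, 0.4, 0.4]
gripper_width: 1.004
```

Call:
drive_tool --pt "0.07 -0.95 0 0.03 0.08 -0.5" --pt "0.07 -0.95 0 0 0 -0.5" --pt "0.07 -0.95 -0.3 0 0 -0.5" --pt "0.07 -0.95 -0.6 0 0 -0.5" --pt "0.07 -0.95 -0.8 0 0 -0.5" --pt "0.07 -0.95 -0.8 0 0 -0.5" --pt "0.07 -0.95 -0.8 0 0 -0.5" --pt "0.07 -0.95 -0.8 0 0 -0.5" --pt "0.07 -0.95 -0.8 0 0 -0.5" --pt "0.07 -0.95 -0.8 0 0 -0.4" --pt "0 0 0 0 0 0"

```text
time_s: 6.98
tool_pos: [0.4676, -0.2585, 0.1131]
ee_rot: [[0.417, 0.909, 0.001], [0.909, -0.417, -0.001], [-0.001, 0.001, -1.0]]
ft_force: [0.3, -0.4, -0.1]
gripper_width: 1.0
```

```bash
python3 - <<'E'
from ov import *
T=manip.grab_frame("top");S=manip.grab_frame("scene")
b=[.5015,-.1689,67.2];p=[.5626,.188,87.0]
overlay([(T,(350,190,450,270),4),(S,(180,190,280,290),4)],b,p,.0065,"o3.png")
s=manip.get_state();y=np.array(s["ee_rot"])[:2,1];print(s["tool_pos"],np.degrees(np.arctan2(y[1],y[0])))
E
```

```text
[ 0.46776147 -0.25737109  0.11429067] -24.52868934869415
```

View pics/o3.png

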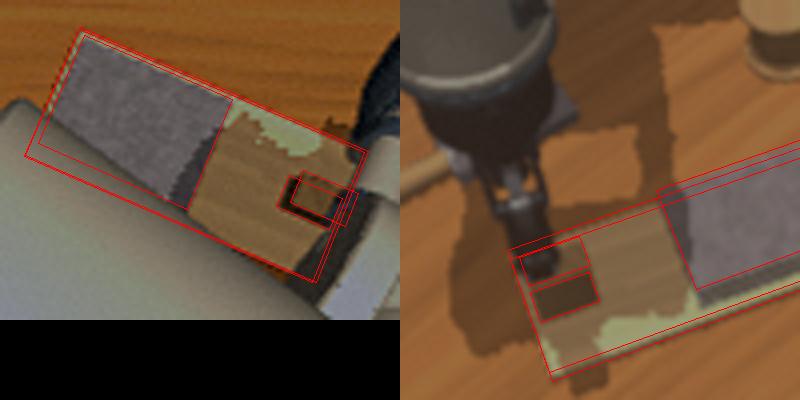

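The hand is above the grip block, and the board outline still matches. I'll correct the last 10 mm and 1.7°, descend and close.

Call:
drive_tool --pt "0.04 0.5 0 0 0 0.3" --pt "0 0 -0.8 0 0 0" --pt "0 0 -0.8 0 0 0" --pt "0 0 -0.8 0 0 0" --pt "0 0 -0.8 0 0 0" --pt "0 0 -0.8 0 0 0" --pt "0 0 -0.4 0 0 0" --pt "0 0 0 0 0 0"

```text
time_s: 8.07
tool_pos: [0.471, -0.2399, 0.0287]
ee_rot: [[0.371, 0.928, 0.008], [0.928, -0.371, -0.004], [-0.001, 0.009, -1.0]]
ft_force: [-0.3, -0.2, 0.8]
gripper_width: 0.998
```

Call:
drive_tool --pt "0 0 0 0 0 0" --pt "0 0 0 0 0 0" --pt "0 0 0 0 0 0" --pt "0 0 0 0 0 0" --pt "0 0 0 0 0 0" --pt "0 0 0 0 0 0" --claw 0

```text
time_s: 8.82
tool_pos: [0.4719, -0.2401, 0.0307]
ee_rot: [[0.371, 0.929, 0.01], [0.929, -0.371, -0.006], [-0.002, 0.011, -1.0]]
ft_force: [0.5, 1.8, -1.0]
gripper_width: 0.276
```

Gripped: the width reads 23.5 mm. The TCP is about 8 mm ahead of the block's centre along the board. I'll turn and line up with the press first, then slide in.

Call:
drive_tool --pt "0.45 0.1 0 0 0 0" --pt "0.45 0.2 0 0 0 0.4" --pt "0.45 0.3 0 0 0 0.5" --pt "0.45 0.3 0 0 0 0.5" --pt "0.45 0.3 0 0 0 0.5" --pt "0.45 0.3 0 0 0 0.5" --pt "0.45 0.3 0 0 0 0.5" --pt "0.35 0.2 0 0 0 0.4" --pt "0 0 0 0 0 0"

```text
time_s: 9.95
tool_pos: [0.5471, -0.1967, 0.0306]
ee_rot: [[0.024, 1.0, 0.011], [1.0, -0.024, -0.002], [-0.002, 0.011, -1.0]]
ft_force: [0.7, -0.5, 1.6]
gripper_width: 0.265
```

```bash
python3 - <<'E'
from ov import *
s=manip.get_state();R=np.array(s["ee_rot"]);a=np.arctan2(R[1,1],R[0,1])+np.pi/2;p=np.array(s["tool_pos"])
print(p,np.degrees(a),R[:,2],s["ft_force"])
b=[p[0]+.077*np.cos(a),p[1]+.077*np.sin(a),np.degrees(a)];print(b)
T=manip.grab_frame("top");S=manip.grab_frame("scene")
overlay([(T,(240,150,440,300),2.5),(S,(200,140,360,280),2.5)],b,[.5626,.188,87.0],.0065,"o4.png")
E
```

```text
[ 0.54711721 -0.19667453  0.03061071] 88.63476703821047 [ 0.01078634 -0.00236833 -0.99993902] [ 0.71362996 -0.53060945  1.57983371]
[np.float64(0.5489517782240095), np.float64(-0.11969639117642253), np.float64(88.63476703821047)]
```

View pics/o4.png

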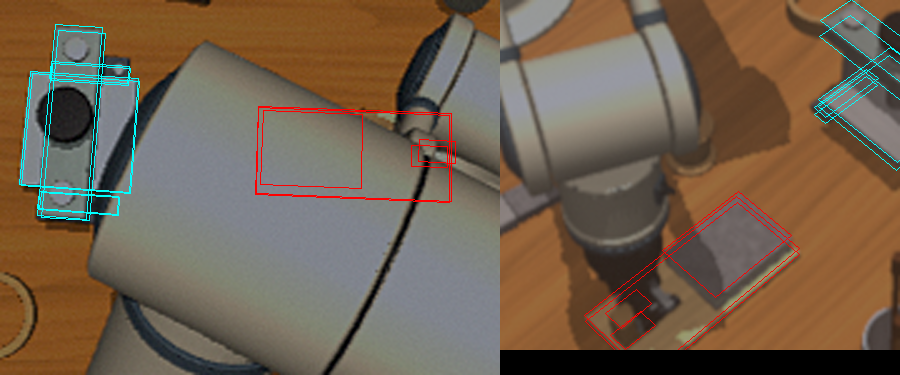

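Call:
drive_tool --pt "-0.12 0.4 0 0.02 0.11 -0.14" --pt "-0.08 0.8 0 0 0 -0.14" --pt "0.04 0.9 0 0 0 0" --pt "0.04 0.9 0 0 0 0" --pt "0.04 0.9 0 0 0 0" --pt "0.04 0.9 0 0 0 0" --pt "0.04 0.7 0 0 0 0" --pt "0 0 0 0 0 0"

```text
time_s: 11.05
tool_pos: [0.5463, -0.0802, 0.0308]
ee_rot: [[0.058, 0.998, -0.001], [0.998, -0.058, -0.001], [-0.001, -0.001, -1.0]]
ft_force: [0.6, 2.2, 0.7]
gripper_width: 0.268
```

```bash
cat > chk.py <<'E'
from ov import *
s=manip.get_state();R=np.array(s["ee_rot"]);a=np.arctan2(R[1,1],R[0,1])+np.pi/2;p=np.array(s["tool_pos"])
print(p,np.degrees(a),R[:,2],s["ft_force"])
n=p[:2]+.127*np.array([np.cos(a),np.sin(a)]);u=np.radians(87);d=n-[.5626,.188]
print("notebook rel press x,y",d@[np.cos(u),np.sin(u)],d@[-np.sin(u),np.cos(u)])
E
python3 chk.py
```

```text
[ 0.54626825 -0.08022508  0.03078713] 86.67149130739283 [-9.55107220e-04 -5.43806242e-04 -9.99999396e-01] [0.60220386 2.16811171 0.66620114]
notebook rel press x,y -0.14171431028235756 0.0015433975039315624
```

```bash
python3 - <<'E'
from ov import *
s=manip.get_state();R=np.array(s["ee_rot"]);a=np.arctan2(R[1,1],R[0,1])+np.pi/2;p=np.array(s["tool_pos"])
b=[p[0]+.077*np.cos(a),p[1]+.077*np.sin(a),np.degrees(a)]
T=manip.grab_frame("top");S=manip.grab_frame("scene")
overlay([(T,(245,160,345,260),4),(S,(280,130,400,260),4)],b,[.5626,.188,87.0],.0065,"o5.png")
E
```

```text
(no output)
```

View pics/o5.png

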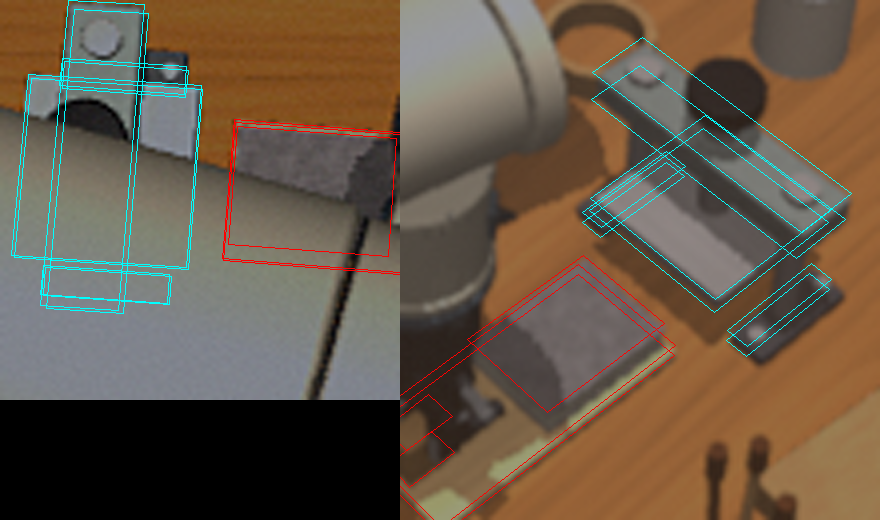

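Call:
drive_tool --pt "0.12 0.4 0 0 0 0.06" --pt "0.06 0.8 0 0 0 0" --pt "0.05 0.9 0 0 0 0" --pt "0.05 0.9 0 0 0 0" --pt "0.05 0.9 0 0 0 0" --pt "0.05 0.9 0 0 0 0" --pt "0.05 0.8 0 0 0 0" --pt "0.03 0.5 0 0 0 0" --pt "0 0 0 0 0 0"

```text
time_s: 12.28
tool_pos: [0.556, 0.0493, 0.0308]
ee_rot: [[0.053, 0.999, -0.0], [0.999, -0.053, -0.001], [-0.001, -0.0, -1.0]]
ft_force: [0.8, 1.5, 0.3]
gripper_width: 0.272
```

```bash
python3 chk.py
```

```text
[0.55598047 0.04928599 0.0307848 ] 86.97903406966105 [-4.72388453e-04 -8.59948817e-04 -9.99999519e-01] [0.75737434 1.5400093  0.33239415]
notebook rel press x,y -0.011870351724263895 -0.0006957425708659248
```

Call:
drive_tool --pt "0 0.3 0 0 0 0" --pt "0 0.28 0 0 0 0" --pt "0 0 0 0 0 0" --pt "0 0 0 0 0 0"

```text
time_s: 12.78
tool_pos: [0.556, 0.0608, 0.0308]
ee_rot: [[0.054, 0.999, -0.001], [0.999, -0.054, -0.001], [-0.001, -0.001, -1.0]]
ft_force: [-0.0, 0.8, -0.4]
gripper_width: 0.273
```

```bash
python3 chk.py; python3 - <<'E'
from ov import *
s=manip.get_state();R=np.array(s["ee_rot"]);a=np.arctan2(R[1,1],R[0,1])+np.pi/2;p=np.array(s["tool_pos"])
b=[p[0]+.077*np.cos(a),p[1]+.077*np.sin(a),np.degrees(a)]
T=manip.grab_frame("top");S=manip.grab_frame("scene")
overlay([(T,(245,160,325,260),5),(S,(310,140,390,250),5)],b,[.5626,.188,87.0],.0065,"o6.png")
E
```

```text
[0.55601788 0.06076601 0.03075261] 86.91114499625974 [-5.61512101e-04 -8.09456626e-04 -9.99999515e-01] [-0.01648852  0.84189332 -0.37166427]
notebook rel press x,y -0.00040425048452858423 -0.00028276428661179725
```

View pics/o6.png

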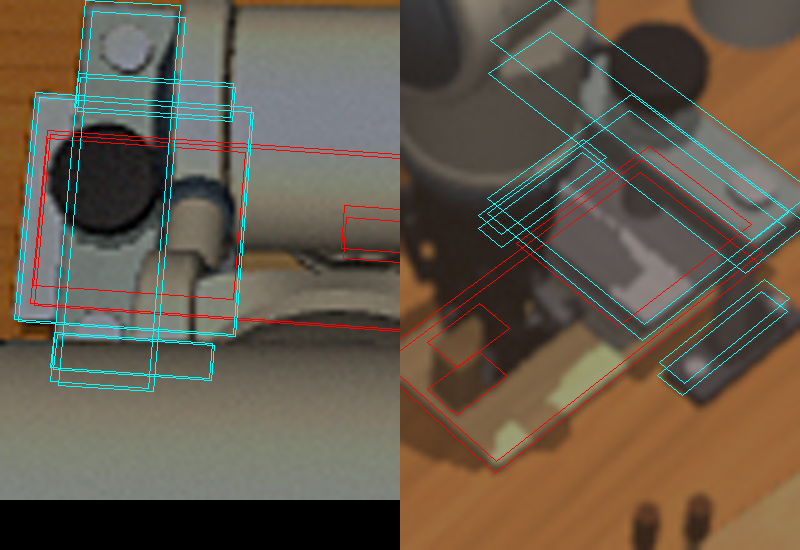

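Call:
drive_tool --pt "0 0 0 0 0 0" --pt "0 0 0 0 0 0" --pt "0 0 0 0 0 0" --pt "0 0 0 0 0 0" --pt "0 0 0 0 0 0" --claw 1

```text
time_s: 13.5
tool_pos: [0.5557, 0.0604, 0.0307]
ee_rot: [[0.054, 0.999, -0.001], [0.999, -0.054, -0.001], [-0.001, -0.001, -1.0]]
ft_force: [-0.1, -0.2, 0.1]
gripper_width: 1.003
```

Call:
drive_tool --pt "0 0 0.5 0 0 0" --pt "0 0 1 0 0 0" --pt "0 0 1 0 0 0" --pt "0 0 1 0 0 0" --pt "0 0 1 0 0 0" --pt "0 0 1 0 0 0" --pt "0 -0.5 1 0 0 0" --pt "-0.5 -1 1 0 0 0" --pt "-0.8 -1 1 0 0 0" --pt "-0.8 -1 1 0 0 0" --pt "-0.8 -1 1 0 0 0" --pt "-0.8 -1 1 0 0 0"

```text
time_s: 15.0
tool_pos: [0.4786, -0.0513, 0.2744]
ee_rot: [[0.052, 0.999, 0.002], [0.999, -0.052, -0.001], [-0.001, 0.002, -1.0]]
ft_force: [1.5, -0.0, 0.2]
gripper_width: 1.0
```

Call:
drive_tool --pt "-0.8 -1 0 0 0 0" --pt "-0.8 -1 0 0 0 0" --pt "-0.8 -1 0 0 0 0" --pt "-0.5 -1 0 0 0 0" --pt "0 -1 0 0 0 0" --pt "0 -1 0 0 0 0" --claw 0

```text
time_s: 15.75
tool_pos: [0.4168, -0.1745, 0.2804]
ee_rot: [[0.052, 0.999, 0.008], [0.999, -0.052, -0.004], [-0.003, 0.008, -1.0]]
ft_force: [0.3, 0.2, 0.1]
gripper_width: 0.003
```

```bash
python3 - <<'E'
from ov import *
T=manip.grab_frame("top");S=manip.grab_frame("scene")
np.savez("last.npz",**{k+n:np.array(f[k]) for n,f in(("T",T),("S",S)) for k in("pixels","R","t","camera_matrix")})
overlay([(T,(245,160,345,260),4),(S,(300,130,400,260),4)],[.556+.077*.0523,.0608+.077*.9986,86.9],[.5626,.188,87.0],.0065,"o7.png")
E
```

```text
(no output)
```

View pics/o7.png

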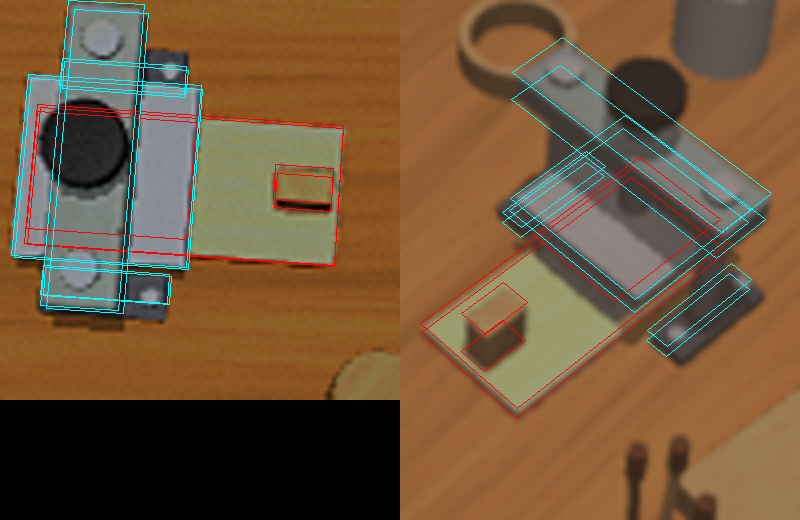

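The board matches its predicted place. The press is about 1 px off in the scene view, so I'll re-pick its corners at higher zoom.

```bash
python3 - <<'E'
import numpy as np,cv2
d=np.load("last.npz")
a=d["pixelsT"][155:245,245:300,::-1];b=d["pixelsS"][135:225,320:395,::-1]
g=lambda p:cv2.resize(p,None,fx=6,fy=6,interpolation=cv2.INTER_CUBIC)
cv2.imwrite("pics/p8.png",cv2.convertScaleAbs(np.hstack([g(a),g(b)]),alpha=1.4,beta=20))
E
```

```text
(no output)
```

View pics/p8.png

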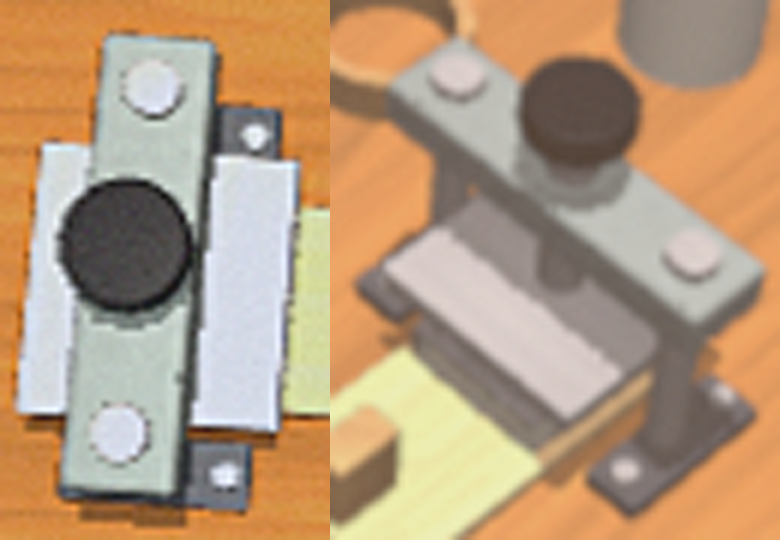

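```bash
python3 - <<'E'
from fit import *
d=np.load("last.npz");T,S=[{k:d[k+n] for k in("R","t","camera_matrix")} for n in "TS"]
t=lambda x,y:np.array([245+(x+.5)/6-.5,155+(y+.5)/6-.5])
s=lambda x,y:np.array([320+(x-330+.5)/6-.5,135+(y+.5)/6-.5])
Tt=[(T,t(135.5,260),(0,0,.146),0),(T,t(126,245),(0,0,.19),1),(T,t(43,143),(.06,-.063,.066),1),(T,t(300,160),(-.06,-.063,.066),1),(T,t(279,427),(-.06,.063,.066),1),(T,t(18,411),(.06,.063,.066),1)]
Ss=[(S,s(575.5,163.5),(0,0,.146),0),(S,s(579,97),(0,0,.19),1),(S,s(571,418),(-.06,-.063,.066),1),(S,s(385,262),(-.06,.063,.066),1),(S,s(676,431.5),(0,-.078,.014),0)]
for o in(Tt,Ss,Tt+Ss):
    x,r=fit(o,[.56,.188,87,.003]);print(x.round(4));print(r.round(1).tolist())
E
```

```text
[5.62300e-01 1.88300e-01 8.71508e+01 3.40000e-03]
[[0.3, -0.4], [-0.1, -0.3], [-0.3, -0.2], [0.2, -0.2], [0.1, 0.8], [-0.3, 0.5]]
[5.66400e-01 1.88600e-01 8.67047e+01 2.20000e-03]
[[0.2, -0.7], [0.8, -0.2], [0.0, 0.1], [-0.4, 0.6], [-0.7, 0.2]]
[5.6370e-01 1.8880e-01 8.7275e+01 4.1000e-03]
[[0.1, -0.9], [-0.2, -0.9], [-0.4, -0.6], [-0.0, -0.7], [0.0, 0.2], [-0.4, 0.1], [-0.5, -1.3], [0.0, -0.3], [-0.4, -0.0], [-1.0, 0.7], [-1.1, -0.5]]
```

Centring agrees within about 1–3 mm across the views: notebook (.563,.188), press (.563,.1886). Next I'll go over the knob with the fingers shut.

Call:
drive_tool --pt "0.4 0.5 0 0.04 0.08 0" --pt "0.4 1 0 0 0 0" --pt "0.4 1 0 0 0 0" --pt "0.4 1 0 0 0 0" --pt "0.4 1 0 0 0 0" --pt "0.4 1 0 0 0 0" --pt "0.4 1 0 0 0 0" --pt "0.4 1 0 0 0 0" --pt "0.4 1 0 0 0 0" --pt "0.4 1 0 0 0 0" --pt "0.4 1 0 0 0 0" --pt "0.4 1 0 0 0 0"

```text
time_s: 17.35
tool_pos: [0.5151, 0.0791, 0.2829]
ee_rot: [[0.046, 0.999, -0.003], [0.999, -0.046, 0.003], [0.003, -0.003, -1.0]]
ft_force: [0.1, -0.8, -0.2]
gripper_width: -0.002
```

Call:
drive_tool --pt "0.4 1 0 0 0 0" --pt "0.4 1 0 0 0 0" --pt "0.4 1 -0.3 0 0 0" --pt "0.4 1 -0.5 0 0 0" --pt "0.3 0.8 -0.5 0 0 0" --pt "0.3 0.6 -0.5 0 0 0" --pt "0 0 0 0 0 0"

```text
time_s: 18.23
tool_pos: [0.558, 0.201, 0.2448]
ee_rot: [[0.039, 0.999, -0.006], [0.999, -0.039, 0.004], [0.003, -0.007, -1.0]]
ft_force: [-0.3, -0.4, -1.2]
gripper_width: -0.002
```

Correct to (.563,.1885) and descend.

Call:
drive_tool --pt "0.25 -0.6 -0.5 -0.04 -0.06 0" --pt "0 0 -0.8 0 0 0" --pt "0 0 -0.6 0 0 0" --pt "0 0 -0.4 0 0 0" --pt "0 0 0 0 0 0"

```text
time_s: 18.85
tool_pos: [0.5629, 0.186, 0.1955]
ee_rot: [[0.042, 0.999, -0.001], [0.999, -0.042, -0.001], [-0.001, -0.001, -1.0]]
ft_force: [-0.7, 0.5, 0.4]
gripper_width: 0.002
```

Call:
drive_tool --pt "0 0.1 -0.3 0 0 0" --pt "0 0 -0.3 0 0 0" --pt "0 0 -0.2 0 0 0" --pt "0 0 -0.15 0 0 0" --pt "0 0 0 0 0 0"

```text
time_s: 19.48
tool_pos: [0.5633, 0.1886, 0.1774]
ee_rot: [[0.041, 0.999, 0.002], [0.999, -0.041, -0.001], [-0.001, 0.002, -1.0]]
ft_force: [0.4, -0.6, 0.1]
gripper_width: -0.001
```

Call:
drive_tool --pt "0 0 -0.1 0 0 0" --pt "0 0 -0.1 0 0 0"

```text
time_s: 19.73
tool_pos: [0.5634, 0.1887, 0.1741]
ee_rot: [[0.04, 0.999, 0.003], [0.999, -0.04, -0.001], [-0.001, 0.003, -1.0]]
ft_force: [-3.4, -2.5, 7.9]
gripper_width: 0.002
```

Call:
drive_tool --pt "0 0 -0.08 0 0 0"

```text
time_s: 19.85
tool_pos: [0.5634, 0.1887, 0.1728]
ee_rot: [[0.04, 0.999, 0.003], [0.999, -0.04, -0.001], [-0.001, 0.003, -1.0]]
ft_force: [-3.6, -1.6, 8.8]
gripper_width: -0.003
```

Call:
drive_tool --pt "0 0 -0.06 0 0 0"

```text
time_s: 19.98
tool_pos: [0.5635, 0.1887, 0.172]
ee_rot: [[0.04, 0.999, 0.004], [0.999, -0.04, -0.001], [-0.001, 0.004, -1.0]]
ft_force: [-5.9, -3.5, 21.3]
gripper_width: 0.002
```

Call:
drive_tool --pt "0 0 -0.06 0 0 0"

```text
time_s: 20.1
tool_pos: [0.5636, 0.1886, 0.1719]
ee_rot: [[0.04, 0.999, 0.005], [0.999, -0.04, -0.001], [-0.001, 0.005, -1.0]]
ft_force: [-9.8, -3.5, 29.6]
gripper_width: 0.002
```

The force jumped to 30 N at z = 0.172, so the platen is resting on the notebook. I'll lift off and clear the view.

Call:
drive_tool --pt "0 0 0.2 0 0 0" --pt "0 0 0.6 0 0 0" --pt "0 0 1 0 0 0" --pt "0 0 1 0 0 0" --pt "0 0 1 0 0 0" --pt "-0.5 -0.7 0.5 0 0 0" --pt "-0.7 -1 0 0 0 0" --pt "-0.7 -1 0 0 0 0" --pt "-0.7 -1 0 0 0 0" --pt "-0.7 -1 0 0 0 0" --pt "-0.7 -1 0 0 0 0" --pt "-0.7 -1 0 0 0 0"

```text
time_s: 21.6
tool_pos: [0.4624, 0.0485, 0.2629]
ee_rot: [[0.038, 0.999, 0.005], [0.999, -0.038, -0.002], [-0.001, 0.005, -1.0]]
ft_force: [0.0, -0.7, 0.2]
gripper_width: 0.001
```

Call:
drive_tool --pt "-0.6 -1 0 0 0 0" --pt "-0.4 -1 0 0 0 0" --pt "-0.2 -1 0 0 0 0" --pt "0 -1 0 0 0 0" --pt "0 -1 0 0 0 0" --pt "0 -1 0 0 0 0" --pt "0 -1 0 0 0 0" --pt "0 -1 0 0 0 0" --pt "0 -1 0 0 0 0" --pt "0 -0.6 0 0 0 0" --pt "0 0 0 0 0 0"

```text
time_s: 22.98
tool_pos: [0.4253, -0.1528, 0.2627]
ee_rot: [[0.042, 0.999, 0.001], [0.999, -0.042, -0.002], [-0.002, 0.001, -1.0]]
ft_force: [0.4, -0.0, 0.4]
gripper_width: -0.002
```

```bash
python3 - <<'E'
from ov import *
T=manip.grab_frame("top");S=manip.grab_frame("scene")
overlay([(T,(245,160,345,260),4),(S,(300,130,400,260),4)],[.556+.077*.0523,.0608+.077*.9986,86.9],[.5633,.1886,87.1],.018,"o9.png")
E
```

```text
(no output)
```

View pics/o9.png

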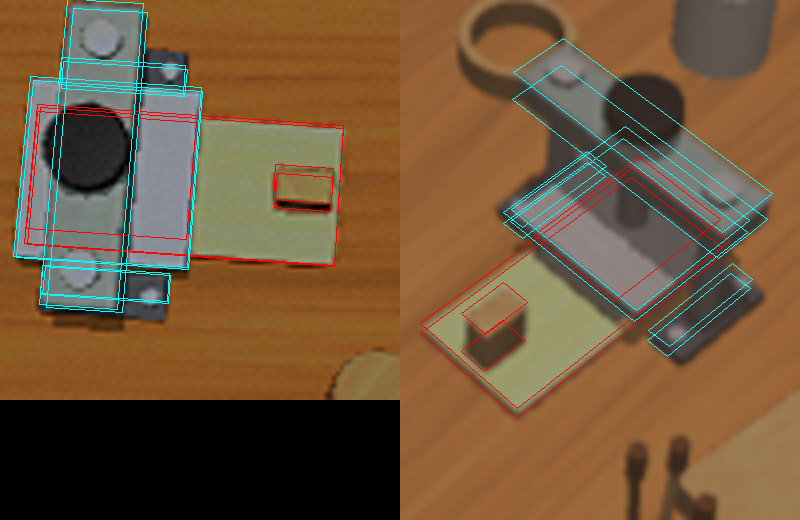

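The board hasn't moved, the platen is down on the notebook where predicted, and the bystanders in view are undisturbed. Handing in.

```bash
python3 -c "
from cell import manip
print(manip.hand_in())"
```

```text
the job is handed in; nothing more can be done
None
```

I slid the board by its grip block between the press columns, released it, then pushed the knob down with the fingers shut. The job was handed in at about 23 s, with the arm clear of everything.

- **Platen:** pushing took about 8 N, then the force rose to about 30 N at z = 0.172 m. That is the knob height expected with the platen resting on the notebook. The last picture shows it there.
- **Centring:** the notebook is at (0.563, 0.188) and my best combined fit puts the press centre at (0.563, 0.189), about 1 mm off.
- **Disagreement:** the scene camera alone puts the press about 4 mm further out across the gap. It was the less consistent view (residuals of 1–2 px), so I did not correct for it.
- **Board:** it did not move when I released it or while I pushed the knob.
- **Bystanders:** I did not knowingly touch any. The last picture covers only the area around the press, where those in view look undisturbed. I did not re-measure the others.

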